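Check a blind bore with a depth gauge and set the verdict lever

TASK

Take the steel depth gauge from its blue stand and push it into the bore of the aluminium housing, through the drag of the seal, until it bottoms firmly, without forcing it. Let go and leave it standing there; then read its red band against the top face: if the band has sunk into the bore lay the verdict lever fully over to the green plate, if it still stands above the face lay it fully over to the red plate. Leave the other things on the bench where they are.

Things in the scene. Friction and masses are not known exactly. Their poses are not given: they have to be found in the camera images.
- gauge: depth gauge: steel rod 120 mm long in all. Origin: centre of its flat foot; its z runs up the rod. Shaft 12 mm in diameter from the foot to 88 mm (foot chamfered 1.5 mm over the lowest 2 mm); above that a dark-ringed grip head, 22 mm in diameter, from 90 to 120 mm. 90 g. Loose; stands upright in the blue stand at the start, its foot 8 mm above the bench
- gauge_mark (a point): middle of the red band round the gauge's shaft, 53 mm above the foot; the band is 3 mm wide
- gauge_head (a point): middle of the gauge's grip head, on the axis, 105 mm above the foot: the place to grip it
- stand: blue square stand of the gauge, 64 x 64 x 46 mm high, fixed; one vertical hole of 15 mm diameter and 38 mm depth in its middle. Origin: centre of its underside
- housing: aluminium housing under inspection: block 80 x 80 x 75 mm high, bolted down by a dark base plate 130 (its x) x 90 x 10 mm; fixed. Origin: centre of its underside, z up. In the middle of its top face is a vertical blind bore of 13.8 mm diameter. A good bore takes in the gauge's red band (middle ends about 7 mm below the face); a bad one stops with it about 7 mm above the face; which is unseen
- bore_mouth (a point): centre of the bore at the level of the housing's top face, z up. A seal some 20 mm down drags on the rod with about 4 to 7 N, always under 9 N, so the gauge does not drop by its weight and stays where it is pushed. The bore's floor is hard: a downward push of 14 to 20 N, held for a moment, seats the gauge surely, more than 40 N between gauge and housing damages the part
- verdict_base: grey base of the verdict lever, 70 (its x) x 50 x 25 mm high, with a pivot bump to 35 mm, fixed; a flat green plate lies beyond its -x end and a flat red plate beyond its +x end (each 40 x 50 x 6 mm, the whole 144 mm long along its x). Origin: centre of its underside. The lever's hinge runs along its y, 22 mm above the bench
- verdict (a joint): verdict lever, rad: 0 = laid fully over towards the green plate (29 degrees from upright, towards the base's -x), 0.5 = upright, 1.0 = laid fully over towards the red plate (+x). Starts near upright; stays where it is put, moves with about 1 N at the ball, hard stops at both ends
- verdict_tip (a point): centre of the black ball, 26 mm in diameter, at the end of the verdict lever's 10 mm thick stick, 70 mm from the hinge
- reel: bystander, loose: grey reel with an orange top flange, 51 mm across, 31 high. Origin: centre of its underside
- wool: bystander, loose: round grey tin with brass wool, 58 mm across, 33 high. Origin: centre of its underside
- barrel: bystander, loose: turned metal barrel, 48 mm across, 30 high. Origin: centre of its underside
- cell: bystander, loose: dark blue battery cell lying down, 19 mm across, 67 long. Origin: centre of its underside
- cutters: bystander, loose: red-handled side cutters lying down, 116 mm long, 12 high. Origin: centre of its underside
- driver: bystander, loose: red-handled screwdriver lying down, 180 mm long, 23 high. Origin: centre of its underside
- tape: bystander, loose: roll of amber film tape lying flat, 61 mm across, 13 high. Origin: centre of its underside

How it is judged:
On the way, in this order (a step that is already met when the one before it is completed fails the run):
1. the gauge's foot is lifted out of the stand, clear above the housing's top face (z of gauge in the frame of bore_mouth above 0.002 m), for 0.1 s.
2. the gauge is upright in the bore and pressed on its floor: more than 10 N between gauge and housing, with the middle of the band 3.5 to 11 mm below the face or 3.5 to 10.5 mm above it (horizontal distance between gauge and bore_mouth below 0.003 m and angle between gauge's own z axis and vertical below 0.08 rad and (z of gauge_mark in the frame of bore_mouth between -0.011 and -0.0035 m or z of gauge_mark in the frame of bore_mouth between 0.0035 and 0.0105 m) and contact force between gauge and housing above 10 N), for 0.1 s.
3. the verdict lever is laid over to the side that the band calls for (((z of gauge_mark in the frame of bore_mouth between -0.011 and -0.0035 m and value of joint verdict below 0.12 rad) or (z of gauge_mark in the frame of bore_mouth between 0.0035 and 0.0105 m and value of joint verdict above 0.88 rad))), for 0.2 s.
At the end, for the whole second after the job is handed in: The gauge stands bottomed in the bore, upright (foot within 3 mm of the bore axis, tilt under 0.08 rad), released and at rest; band 3.5 to 11 mm below the face and lever below 0.12 rad (green), or band 3.5 to 10.5 mm above the face and lever above 0.88 rad (red) (horizontal distance between gauge and bore_mouth below 0.003 m and angle between gauge's own z axis and vertical below 0.08 rad and ((z of gauge_mark in the frame of bore_mouth between -0.011 and -0.0035 m and value of joint verdict below 0.12 rad) or (z of gauge_mark in the frame of bore_mouth between 0.0035 and 0.0105 m and value of joint verdict above 0.88 rad)) and linear speed of gauge below 0.01 m/s and contact force between gauge and the fingers below 0.1 N); the robot touches nothing.
It fails at once if more than 40 N between gauge and housing (contact force between gauge and housing above 40 N).
It fails at once if a bystander is moved by more than 20 mm (distance of any of reel, wool, barrel, cell, cutters, driver, tape from where it was at the start of the episode above 0.02 m).
It also fails if it takes over 61 s, if anything falls off the work surface, if the arm or the gripper's body presses on something with over 40 N, if the wrist force passes 120 N, or if a joint passes its speed limit or range.

ROBOT

A 7-joint arm with a two-finger parallel gripper is mounted at the origin on a cart in front of the work surface, level with it; the furniture and walls round the work are solid. World frame = base frame: x ahead of the robot, y to its left, z up, the work surface at z = 0. Lengths are in m, angles in rad, forces in N, time in s.
With the tool pointing down it reaches from about 0.35 to 0.9 m from the base axis. Payload 7.2 kg.
Tool frame: the origin (TCP) lies between the finger pads; the fingertips stand 11 mm ahead of it and the grasp point (between the pads) lies 8 mm behind it (env.tips_ahead is the distance from the TCP to the fingertips, in m); z points along the fingers, y is the line along which they close (so a half turn about z gives the same grasp; the last joint's range is limited). The gripper opens to 88 mm and grips with 3 to 60 N. Pads are 20 mm wide; open, the fingers measure 115 mm over their backs; the gripper's body (75 mm by 178 mm) begins 61 mm behind the grasp point.
Start: joints at [1.262, 0.411, -0.013, 1.596, 0.006, 1.134, -0.082], TCP at [0.149, -0.607, 0.234] pointing down, gripper open.
Joint ranges: [-2.95, 2.95], [-0.29, 1.99], [-1.47, 1.44], [0.14, 2.54], [-1.03, 4.17], [0.13, 1.85], [-2.86, 2.86]. Speed limits (rad/s): [2.39, 2.39, 3.01, 3.01, 3.14, 3.14, 3.14].

INTERFACE

Orientations are given as a rotation vector (axis times angle).
In Python, from plant import env gives the robot as it stands.
- The arm moves only by the shell command python3 -m creep 'ROWS' [FORCE]. ROWS is JSON, a list that holds one entry, the list of rows, each a list of 7 numbers: the closure, from -1 (fully open) to 1 (shut), then the shift along the tool's x, y, z in m, then the turn, a rotation vector about the tool's x, y, z in degrees. A call has 1 to 20 rows; each row is the pose to reach, as a shift and turn from the pose commanded when the call began, along the tool's axes at that moment; what a row does not reach only later rows make up. A row lasts 1/10 s, in which the tool goes at most 50 mm and 8.59 degrees, less where a joint would pass 70% of its speed; a pose out of reach is approached as far as the arm can. A call with a gripper value outside its range is refused whole. The fingers move at their own pace and stop on an object; FORCE is the grip in N (left out, the last holds). Time passes only in rows, so rows that repeat a pose let the fingers close. It gives the time, the measured TCP pose, the force, the opening and the grip force at its end, in the units of the state.
- env.observe(): the state, without advancing time (a new reading comes with each control period).
- env.grab_frame(name): name is "scene" or "top" or "wrist"; returns the picture (480x640x3 uint8, red, green, blue); there is no depth.
- env.calibration(name): a dict with "K" (3x3 intrinsics, pixels), "R" (3x3) and "t" (3): a world point X has camera coordinates R X + t. Camera axes: x right, y down, z forward; pixel columns grow to the right and rows downward; lengths in m; the calibration is good to about 2 mm. A picture is of the moment at which its call begins: read the wrist's pose just before it. calibration takes no time and is no camera call; for the wrist camera it gives the pose at the moment of the call.
- env.hand_in(): hands the job in; it is judged then, once.
The state is a dict: "time": time; "qpos": joint angles; "qd": joint speeds; "joint_torque": joint torques, N m; "tool_pos": TCP position; "tcp_rot": TCP orientation; "force": force on the tool from outside, world axes, zero at the start; "torque": the same for the moment, N m; "finger_gap": finger opening in m; "gripper_force": force on a finger pad.
Only numpy, scipy, OpenCV 4.12 (cv2) and the standard library are available. Lean on these libraries where they do the work, as an engineer would, in place of code of your own. Each camera call takes 0.05 s, during which the arm holds its last target. There are 200 camera calls.

## Working session

There is one attempt and no reset: what is moved stays moved. The work goes in short steps, Python scripts to look and compute and a shell command to move; the robot and the scene stay as the last step left them, time stands still between calls to the robot, and variables do not carry over. Pictures are saved under pics/ and viewed, at most 14 in all, crops included, and the job is handed in when it is done.

```bash
ls; mkdir -p pics
python3 - <<'E'
from plant import env
import cv2
s=env.observe(); print(s['time'],s['tool_pos'],s['tcp_rot'],s['force'],s['finger_gap'])
for n in ("scene","top"):
    c=env.calibration(n); print(n,c['K'].tolist() if hasattr(c['K'],'tolist') else c['K'],c['R'],c['t'])
    cv2.imwrite(f"pics/{n}.png",env.grab_frame(n)[:,:,::-1])
E
```

```text
pics
0.0 [ 0.14890941 -0.60651835  0.23283142] [-3.11731682e+00 -3.77296335e-01  5.11343613e-04] [ 0.54457597 -0.17931299  0.20926235] 0.08817661767683212
scene [[615.0291026648541, 0.0, 323.6121354933757], [0.0, 615.0291026648541, 241.60219780175223], [0.0, 0.0, 1.0]] [[ 0.82237103  0.56894616 -0.00247945]
 [ 0.38630868 -0.56157039 -0.73171326]
 [-0.41769784  0.60078196 -0.68160806]] [-0.45282169 -0.20456526  2.08605615]
top [[547.2084363848678, 0.0, 321.4482403766929], [0.0, 547.2084363848678, 238.27550272226722], [0.0, 0.0, 1.0]] [[-0.01010793 -0.99984622  0.01433074]
 [-0.98594214  0.00757498 -0.16691531]
 [ 0.16678109 -0.01581645 -0.98586709]] [-0.08261375  0.59546584  1.24659243]
```

View pics/scene.png

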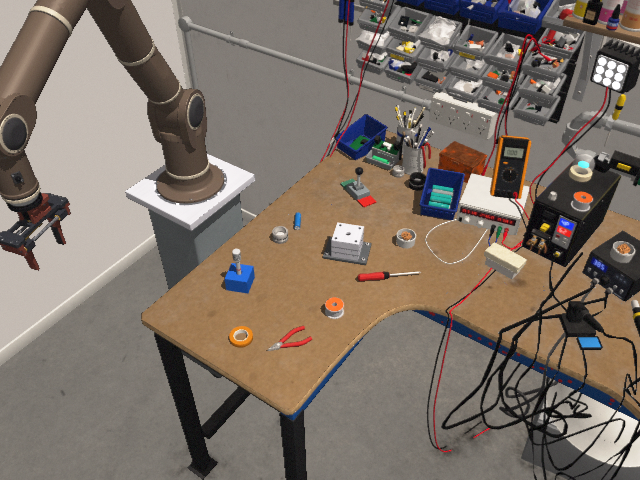

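View pics/top.png

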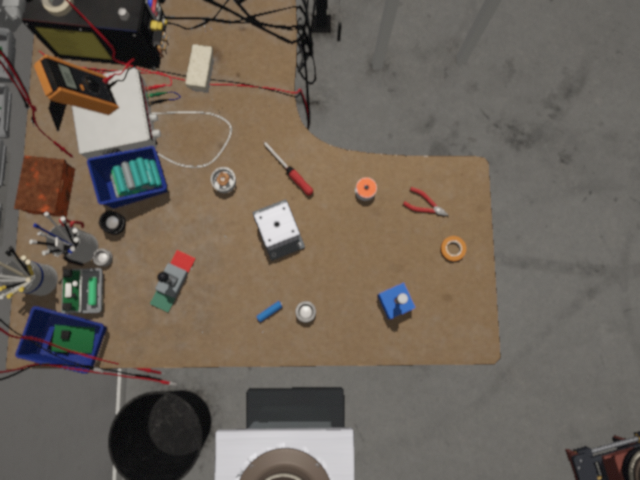

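The scene view shows the gauge in its blue stand (~237,270), the housing (~347,240) and the lever (~358,185). In the top view the gauge head is at (403,298), the bore at (277,224) and the lever ball at ~(164,277). Next I'll crop both views for accurate pixels.

```bash
cat > h.py <<'E'
import numpy as np, cv2
from plant import env
def ray(c,p):
    R,t,K=[np.array(c[k]) for k in "RtK"]
    return -R.T@t, R.T@np.linalg.solve(K,[p[0],p[1],1.])
def plane(c,p,z):
    o,d=ray(c,p); return o+d*(z-o[2])/d[2]
def tri(c1,p1,c2,p2):
    o,d=ray(c1,p1); q,e=ray(c2,p2)
    a=np.linalg.lstsq(np.c_[d,-e],q-o,rcond=None)[0]
    A,B=o+a[0]*d,q+a[1]*e
    return (A+B)/2, np.linalg.norm(A-B)
def proj(c,X):
    x=np.array(c['K'])@(np.array(c['R'])@X+c['t']); return x[:2]/x[2]
E
python3 - <<'E'
import cv2,numpy as np
t=cv2.imread('pics/top.png');s=cv2.imread('pics/scene.png')
def cr(i,x,y,w=50,h=37): return cv2.resize(i[y-h:y+h,x-w:x+w],(390,290),interpolation=cv2.INTER_CUBIC)
# scale 3.9 x, 3.92 y
a=np.vstack([np.hstack([cr(t,400,300),cr(t,278,228)]),np.hstack([cr(t,172,280),cr(s,358,187)])])
cv2.imwrite('pics/c1.png',a)
E
```

```text
(no output)
```

View pics/c1.png

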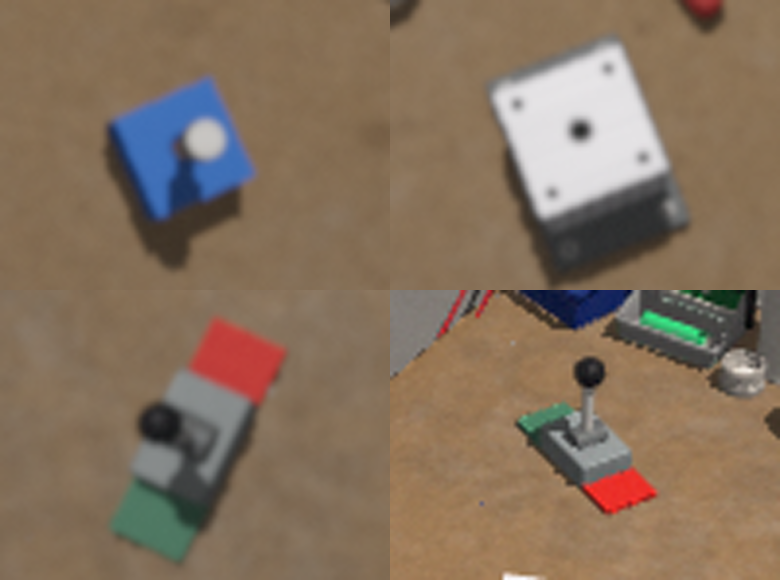

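The crops show the gauge head at top-view (402.6,298.5), the bore at (276.7,224.2) and the ball at (162.5,276.9), with the ball at scene (359.3,170.9). The plate centres in the top view are green ≈(164,302) and red ≈(183,261).

Run:
```python
from h import *
np.set_printoptions(precision=4,suppress=True)
T=env.calibration('top');S=env.calibration('scene')
s=cv2.imread('pics/scene.png')
g=plane(T,(402.6,298.5),.128);b=plane(T,(276.7,224.2),.075)
print('head',g,proj(S,g));print('bore75',b,proj(S,b))
b2=plane(T,(276.7,224.2),.085);print('bore85',b2,proj(S,b2))
print('ball',tri(T,(162.5,276.9),S,(359.3,170.9)))
t=cv2.imread('pics/top.png');hsv=cv2.cvtColor(t,cv2.COLOR_BGR2HSV)
for n,lo,hi in(('green',(50,60,40),(90,255,255)),('red',(0,180,120),(6,255,255))):
    m=cv2.inRange(hsv,lo,hi); m[:240]=0;m[320:]=0;m[:,:140]=0;m[:,210:]=0
    M=cv2.moments(m,True);p=(M['m10']/M['m00'],M['m01']/M['m00']);print(n,M['m00'],plane(T,p,.006))
m=cv2.inRange(hsv,(105,150,60),(125,255,255));m[:,:370]=0;m[:270]=0
r=cv2.minAreaRect(np.argwhere(m)[:,::-1].astype(np.float32));print(r)
print('stand',plane(T,r[0],.046),[plane(T,p,.046)[:2] for p in cv2.boxPoints(r)])
m=cv2.inRange(hsv,(0,0,170),(180,40,255));m[:195]=0;m[260:]=0;m[:,:245]=0;m[:,310:]=0
r=cv2.minAreaRect(np.argwhere(m)[:,::-1].astype(np.float32));print('hous',r,[plane(T,p,.075)[:2] for p in cv2.boxPoints(r)])
cv2.imwrite('pics/c2.png',cv2.resize(s[195:305,210:400],(760,440),interpolation=cv2.INTER_CUBIC))
from scipy.spatial.transform import Rotation as Ro
o=env.observe();print(Ro.from_rotvec(o['tcp_rot']).as_matrix())
print(env.calibration('wrist'))
```

```text
head [ 0.4464 -0.2631  0.128 ] [235.9698 249.7847]
bore75 [0.6247 0.0165 0.075 ] [347.7906 232.1525]
bore85 [0.6227 0.0159 0.085 ] [347.1786 229.4543]
ball (array([0.5021, 0.2735, 0.0871]), np.float64(0.001065407604513953))
green 273.0 [0.4524 0.2949 0.006 ]
red 16.0 [0.5498 0.2432 0.006 ]
((395.7062683105469, 301.3704528808594), (26.279312133789062, 27.427141189575195), 64.98310852050781)
stand [ 0.4445 -0.2601  0.046 ] [array([ 0.4592, -0.2184]), array([ 0.4858, -0.2777]), array([ 0.43  , -0.3017]), array([ 0.4037, -0.2428])]
hous ((276.25860595703125, 223.39654541015625), (35.467811584472656, 35.09641647338867), 68.19859313964844) [array([0.6507, 0.0711]), array([ 0.6815, -0.005 ]), array([ 0.6026, -0.0357]), array([0.5725, 0.0398])]
[[ 0.9711  0.2385 -0.0004]
 [ 0.2385 -0.9711  0.0013]
 [-0.0001 -0.0014 -1.    ]]
{'K': array([[415.7594,   0.    , 319.1262],
       [  0.    , 415.7594, 242.2576],
       [  0.    ,   0.    ,   1.    ]]), 'R': array([[ 0.239 , -0.971 , -0.002 ],
       [-0.9397, -0.2318,  0.2514],
       [-0.2446, -0.0582, -0.9679]]), 't': array([-0.6242, -0.0312,  0.3907])}
```

View pics/c2.png

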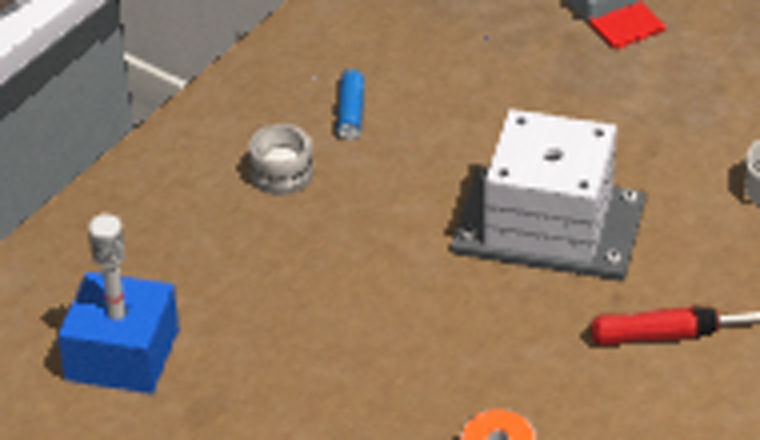

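Both views agree on a face height of 75 mm. The band is visible above the stand. I'll move above the gauge.

```bash
python3 -m creep '[[[-1,0.02,-0.014,0,0,0,0],[-1,0.05,-0.035,0,0,0,0],[-1,0.09,-0.063,0,0,0,0],[-1,0.13,-0.09,0,0,0,0],[-1,0.17,-0.12,0,0,0,0],[-1,0.21,-0.15,0,0,0,0],[-1,0.25,-0.177,0,0,0,0],[-1,0.29,-0.205,0,0,0,0],[-1,0.325,-0.23,0,0,0,0],[-1,0.35,-0.249,0,0,0,0],[-1,0.365,-0.259,0,0,0,0],[-1,0.37,-0.263,0,0,0,0],[-1,0.37,-0.263,0,0,0,0],[-1,0.37,-0.263,0,0,0,0]]]'
python3 - <<'E'
from h import *
np.set_printoptions(precision=4,suppress=True)
from scipy.spatial.transform import Rotation as Ro
o=env.observe();c=env.calibration('wrist');im=env.grab_frame('wrist')[:,:,::-1]
cv2.imwrite('pics/w1.png',im)
import pickle;pickle.dump((o,c),open('w1.pkl','wb'))
print(o['tool_pos'],Ro.from_rotvec(o['tcp_rot']).as_matrix(),o['qpos'],o['force'])
E
```

```text
time: 1.5
tool_pos: [0.4447, -0.2644, 0.2334]
tcp_rot: [3.119, 0.375, -0.001]
force: [0.0, -0.2, 0.4]
finger_gap: 0.0874
gripper_force: 0.0
[ 0.4447 -0.2644  0.2334] [[ 0.9715  0.2371 -0.0008]
 [ 0.2371 -0.9715 -0.0003]
 [-0.0008  0.0001 -1.    ]] [ 0.6522  0.2433 -0.2497  1.8415  0.0688  1.0656 -0.9552] [ 0.0206 -0.2284  0.376 ]
```

View pics/w1.png

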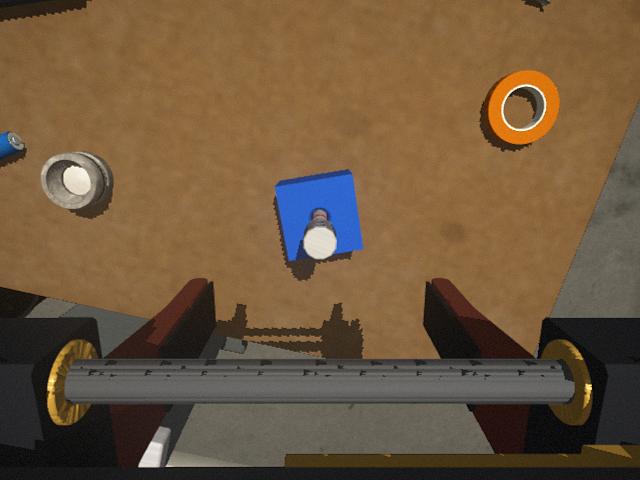

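The wrist view shows the head's top disc at about (320,242), midway between the fingers (~320).

Run:
```python
from h import *
import pickle
from scipy.spatial.transform import Rotation as Ro
o,c=pickle.load(open('w1.pkl','rb'));im=cv2.imread('pics/w1.png')
m=cv2.inRange(cv2.cvtColor(im,cv2.COLOR_BGR2HSV),(0,0,190),(180,45,255))[200:280,280:360]
n,l,st,ce=cv2.connectedComponentsWithStats(m);i=1+np.argmax(st[1:,4]);p=ce[i]+[280,200]
g=plane(c,p,.128);print(p,st[i],g, Ro.from_rotvec(o['tcp_rot']).as_matrix().T@(g-o['tool_pos']))
```

```text
[319.59445844 242.45088161] [ 24  27  33  32 794] [ 0.44617158 -0.26444256  0.128     ] [0.00149045 0.00033227 0.10544098]
```

```bash
python3 -m creep '[[[-1,0.001,0,0.03,0,0,0],[-1,0.0015,0,0.06,0,0,0],[-1,0.0015,0,0.09,0,0,0],[-1,0.0015,0,0.115,0,0,0],[-1,0.0015,0,0.1275,0,0,0],[-1,0.0015,0,0.1275,0,0,0],[-1,0.0015,0,0.1275,0,0,0],[1,0.0015,0,0.1275,0,0,0],[1,0.0015,0,0.1275,0,0,0],[1,0.0015,0,0.1275,0,0,0],[1,0.0015,0,0.1275,0,0,0],[1,0.0015,0,0.1275,0,0,0],[1,0.0015,0,0.1275,0,0,0],[1,0.0015,0,0.1275,0,0,0],[1,0.0015,0,0.1275,0,0,0],[1,0.0015,0,0.1275,0,0,0]]]' 45
```

```text
time: 3.15
tool_pos: [0.4471, -0.263, 0.1061]
tcp_rot: [-3.119, -0.377, 0.0]
force: [-0.3, 0.2, 0.1]
finger_gap: 0.0211
gripper_force: 45.0
```

```bash
python3 -m creep '[[[1,0,0,-0.02,0,0,0],[1,0,0,-0.05,0,0,0],[1,0,0,-0.085,0,0,0],[1,0,0,-0.11,0,0,0],[1,0.008,-0.007,-0.115,0,0,0],[1,0.03,-0.03,-0.115,0,0,0],[1,0.06,-0.058,-0.115,0,0,0],[1,0.09,-0.086,-0.115,0,0,0],[1,0.12,-0.115,-0.115,0,0,0],[1,0.15,-0.144,-0.115,0,0,0],[1,0.18,-0.173,-0.115,0,0,0],[1,0.21,-0.202,-0.115,0,0,0],[1,0.23,-0.221,-0.115,0,0,0],[1,0.238,-0.2285,-0.115,0,0,0],[1,0.239,-0.2295,-0.115,0,0,0],[1,0.239,-0.2295,-0.115,0,0,0],[1,0.239,-0.2295,-0.115,0,0,0]]]'
python3 - <<'E'
from h import *
np.set_printoptions(precision=4,suppress=True)
from scipy.spatial.transform import Rotation as Ro
import pickle
o=env.observe();c=env.calibration('wrist');im=env.grab_frame('wrist')[:,:,::-1]
cv2.imwrite('pics/w2.png',im)
pickle.dump((o,c),open('w2.pkl','wb'))
R=Ro.from_rotvec(o['tcp_rot']).as_matrix()
f=o['tool_pos']+R@[0,0,.097]
print(o['tool_pos'],R[:,2],'foot expect px',proj(c,f),'bore exp',proj(c,np.array([.6245,.0152,.075])))
cv2.imwrite('pics/w2c.png',cv2.resize(im[120:320,200:440],(720,600),interpolation=cv2.INTER_CUBIC))
E
```

```text
time: 4.85
tool_pos: [0.6239, 0.0149, 0.2209]
tcp_rot: [3.118, 0.374, -0.001]
force: [-0.8, -0.1, -1.0]
finger_gap: 0.0211
gripper_force: 45.0
[0.6239 0.0149 0.2209] [-0.0006 -0.0011 -1.    ] foot expect px [319.0194 248.2043] bore exp [318.6571 229.4634]
```

View pics/w2c.png

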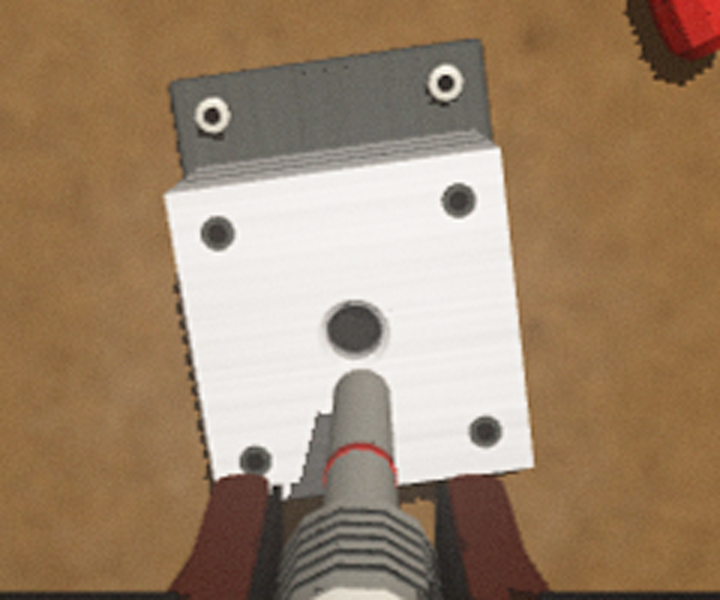

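The bore is centred at about (318.7,230). The foot tip looks about 2 mm short in tool −x and 0.8 mm to tool +y. I'll correct this, lower the gauge to just above the face, and look again.

```bash
python3 -m creep '[[[1,0.0015,-0.0005,0.015,0,0,0],[1,0.0025,-0.0008,0.03,0,0,0],[1,0.0025,-0.0008,0.04,0,0,0],[1,0.0025,-0.0008,0.042,0,0,0],[1,0.0025,-0.0008,0.042,0,0,0],[1,0.0025,-0.0008,0.042,0,0,0]]]'
python3 - <<'E'
from h import *
np.set_printoptions(precision=4,suppress=True)
from scipy.spatial.transform import Rotation as Ro
import pickle
o=env.observe();c=env.calibration('wrist');im=env.grab_frame('wrist')[:,:,::-1]
cv2.imwrite('pics/w3.png',im)
pickle.dump((o,c),open('w3.pkl','wb'))
R=Ro.from_rotvec(o['tcp_rot']).as_matrix()
f=o['tool_pos']+R@[0,0,.097]
print(o['tool_pos'],'foot expect px',proj(c,f),'bore exp',proj(c,np.array([.6245,.0152,.075])), 'cam',-c['R'].T@c['t'])
cv2.imwrite('pics/w3c.png',cv2.resize(im[180:300,240:400],(800,600),interpolation=cv2.INTER_CUBIC))
E
```

```text
time: 5.5
tool_pos: [0.627, 0.0184, 0.1794]
tcp_rot: [-3.119, -0.377, -0.001]
force: [0.3, -1.2, -0.3]
finger_gap: 0.0209
gripper_force: 45.0
[0.627  0.0184 0.1794] foot expect px [318.9766 248.1512] bore exp [322.9497 249.9217] cam [0.6934 0.0345 0.3313]
```

View pics/w3c.png

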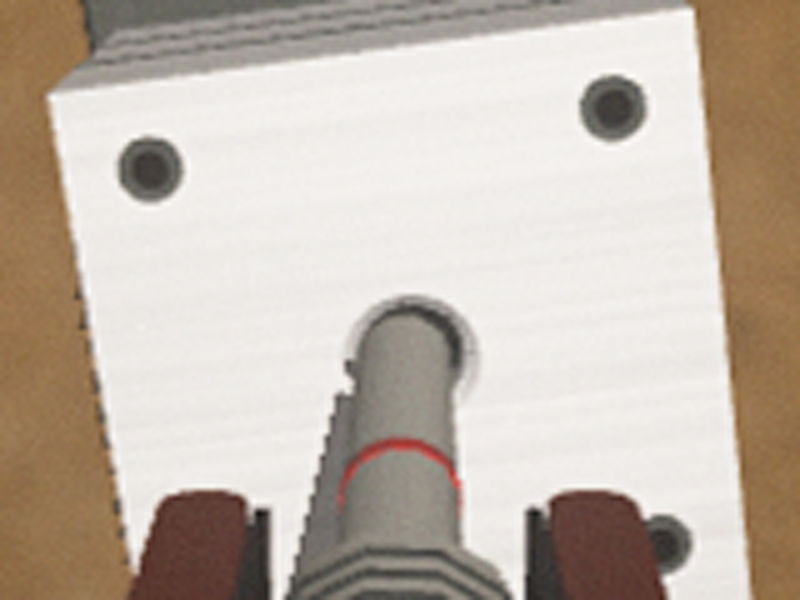

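The foot tip's near edge is at crop (405,313) and the bore ring is centred at about (412,357). The band's front edge is at (402,443). I'll convert these to positions.

Run:
```python
from h import *
import pickle
np.set_printoptions(precision=4,suppress=True)
from scipy.spatial.transform import Rotation as Ro
o,c=pickle.load(open('w3.pkl','rb'));R=Ro.from_rotvec(o['tcp_rot']).as_matrix()
q=lambda u,v:(240+u/5,180+v/5)
im=cv2.imread('pics/w3.png')
L=lambda p,z:R.T@(plane(c,p,z)-o['tool_pos'])
zf=o['tool_pos'][2]-.098
print('bore',L(q(412,357),.075),'ringtop',L(q(412,293),.075),'ring L/R',L(q(348,350),.075),L(q(480,350),.075))
print('foot',L(q(405.5,313),zf+.002)-[.006,0,0],'band',L(q(402,443),zf+.053)-[.006,0,0])
b=L(q(401,560),zf+.09); print('head low edge?',b-[.011,0,0])
```

```text
bore [-0.0042  0.0022  0.1044] ringtop [0.0043 0.0022 0.1044] ring L/R [-0.0033 -0.006   0.1044] [-0.0033  0.0109  0.1044]
foot [-0.0022  0.0013  0.096 ] band [-0.0023  0.0008  0.045 ]
head low edge? [-0.0052  0.0006  0.008 ]
```

```bash
python3 -m creep '[[[1,-0.001,0.0004,0,0,0,0],[1,-0.002,0.0009,0,0,0,0],[1,-0.002,0.0009,0.002,0,0,0],[1,-0.002,0.0009,0.004,0,0,0],[1,-0.002,0.0009,0.006,0,0,0],[1,-0.002,0.0009,0.007,0,0,0],[1,-0.002,0.0009,0.008,0,0,0],[1,-0.002,0.0009,0.008,0,0,0],[1,-0.002,0.0009,0.008,0,0,0]]]' 55
python3 - <<'E'
from h import *
im=env.grab_frame('wrist')[:,:,::-1];print(env.observe()['force'])
cv2.imwrite('pics/w4c.png',cv2.resize(im[180:300,240:400],(640,480),interpolation=cv2.INTER_CUBIC))
E
```

```text
time: 6.45
tool_pos: [0.625, 0.0169, 0.1711]
tcp_rot: [3.119, 0.377, 0.0]
force: [0.4, 0.2, -0.9]
finger_gap: 0.0207
gripper_force: 55.0
[-0.75445143 -0.38454464 -0.02670166]
```

View pics/w4c.png

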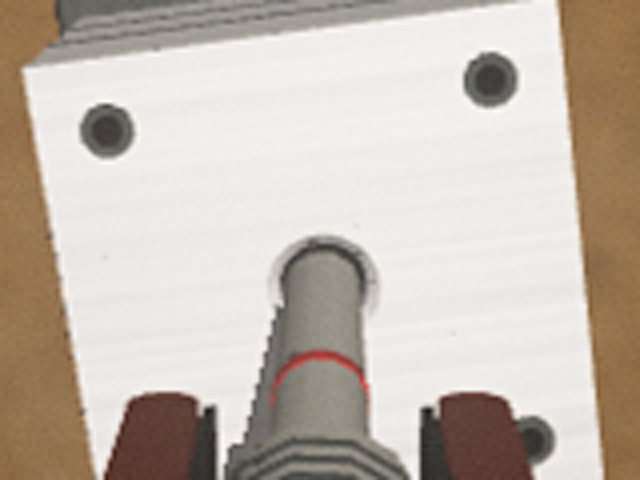

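The rod (283–363) is centred in the ring (270–380) with an even gap ahead. I'll enter gently.

```bash
python3 -m creep '[[[1,0,0,0.001,0,0,0],[1,0,0,0.002,0,0,0],[1,0,0,0.003,0,0,0],[1,0,0,0.004,0,0,0],[1,0,0,0.005,0,0,0],[1,0,0,0.006,0,0,0],[1,0,0,0.007,0,0,0],[1,0,0,0.008,0,0,0],[1,0,0,0.008,0,0,0]]]'
```

```text
time: 7.4
tool_pos: [0.6249, 0.0169, 0.163]
tcp_rot: [-3.119, -0.377, 0.0]
force: [-0.2, -0.2, -0.1]
finger_gap: 0.0213
gripper_force: 55.0
```

```bash
python3 -m creep '[[[1,0,0,0.002,0,0,0],[1,0,0,0.004,0,0,0],[1,0,0,0.006,0,0,0],[1,0,0,0.008,0,0,0],[1,0,0,0.01,0,0,0],[1,0,0,0.012,0,0,0],[1,0,0,0.014,0,0,0],[1,0,0,0.016,0,0,0],[1,0,0,0.016,0,0,0]]]'
python3 -m creep '[[[1,0,0,0.0015,0,0,0],[1,0,0,0.003,0,0,0],[1,0,0,0.0045,0,0,0],[1,0,0,0.006,0,0,0],[1,0,0,0.0075,0,0,0],[1,0,0,0.009,0,0,0],[1,0,0,0.0105,0,0,0],[1,0,0,0.012,0,0,0],[1,0,0,0.012,0,0,0]]]'
```

```text
time: 8.3
tool_pos: [0.6249, 0.0168, 0.147]
tcp_rot: [3.119, 0.377, -0.0]
force: [0.9, -0.6, -1.4]
finger_gap: 0.0209
gripper_force: 55.0
time: 9.2
tool_pos: [0.6248, 0.0169, 0.1347]
tcp_rot: [-3.119, -0.377, 0.001]
force: [1.0, -0.5, 0.7]
finger_gap: 0.0211
gripper_force: 55.0
```

```bash
python3 -m creep '[[[1,0,0,0.001,0,0,0],[1,0,0,0.002,0,0,0],[1,0,0,0.003,0,0,0]]]'
python3 -m creep '[[[1,0,0,0.001,0,0,0],[1,0,0,0.002,0,0,0]]]'
python3 -m creep '[[[1,0,0,0.0005,0,0,0],[1,0,0,0.001,0,0,0]]]'
python3 -m creep '[[[1,0,0,0.0005,0,0,0],[1,0,0,0.001,0,0,0]]]'
```

```text
time: 9.5
tool_pos: [0.625, 0.0169, 0.1321]
tcp_rot: [3.119, 0.377, 0.0]
force: [0.4, -0.6, 3.4]
finger_gap: 0.021
gripper_force: 55.0
time: 9.7
tool_pos: [0.625, 0.0169, 0.1301]
tcp_rot: [3.119, 0.377, 0.0]
force: [-0.3, -0.6, 3.7]
finger_gap: 0.0215
gripper_force: 55.0
time: 9.9
tool_pos: [0.625, 0.017, 0.1291]
tcp_rot: [-3.119, -0.377, 0.0]
force: [0.6, -0.2, 3.4]
finger_gap: 0.0212
gripper_force: 55.0
time: 10.1
tool_pos: [0.625, 0.0169, 0.1281]
tcp_rot: [3.119, 0.377, -0.0]
force: [0.1, -0.2, 2.9]
finger_gap: 0.0212
gripper_force: 55.0
```

Drag is about 3–4 N. The first possible floor is at TCP ≈0.127, so I'll go in small steps.

```bash
python3 -m creep '[[[1,0,0,0.0005,0,0,0],[1,0,0,0.001,0,0,0]]]'
python3 -m creep '[[[1,0,0,0.0003,0,0,0],[1,0,0,0.0006,0,0,0]]]'
python3 -m creep '[[[1,0,0,0.0003,0,0,0],[1,0,0,0.0006,0,0,0]]]'
python3 -m creep '[[[1,0,0,0.0003,0,0,0],[1,0,0,0.0006,0,0,0]]]'
```

```text
time: 10.3
tool_pos: [0.625, 0.0169, 0.1271]
tcp_rot: [3.119, 0.377, -0.0]
force: [0.2, 0.6, 2.0]
finger_gap: 0.0214
gripper_force: 55.0
time: 10.5
tool_pos: [0.625, 0.0169, 0.1265]
tcp_rot: [3.119, 0.377, -0.0]
force: [0.4, -1.2, 3.1]
finger_gap: 0.0212
gripper_force: 55.0
time: 10.7
tool_pos: [0.625, 0.0169, 0.1259]
tcp_rot: [3.119, 0.377, -0.0]
force: [0.5, 0.3, 4.1]
finger_gap: 0.0211
gripper_force: 55.0
time: 10.9
tool_pos: [0.625, 0.0169, 0.1253]
tcp_rot: [3.119, 0.377, -0.0]
force: [-0.2, -0.6, 2.9]
finger_gap: 0.021
gripper_force: 55.0
```

```bash
python3 -m creep '[[[1,0,0,0.0004,0,0,0],[1,0,0,0.0008,0,0,0],[1,0,0,0.0012,0,0,0]]]'
python3 -m creep '[[[1,0,0,0.0005,0,0,0],[1,0,0,0.001,0,0,0],[1,0,0,0.0015,0,0,0]]]'
python3 -m creep '[[[1,0,0,0.001,0,0,0],[1,0,0,0.002,0,0,0],[1,0,0,0.003,0,0,0]]]'
python3 -m creep '[[[1,0,0,0.001,0,0,0],[1,0,0,0.002,0,0,0],[1,0,0,0.003,0,0,0]]]'
```

```text
time: 11.2
tool_pos: [0.625, 0.0169, 0.1241]
tcp_rot: [3.119, 0.377, 0.0]
force: [-0.2, 0.0, 3.1]
finger_gap: 0.0209
gripper_force: 55.0
time: 11.5
tool_pos: [0.625, 0.0169, 0.1226]
tcp_rot: [3.119, 0.377, -0.0]
force: [-0.3, 0.3, 3.8]
finger_gap: 0.0209
gripper_force: 55.0
time: 11.8
tool_pos: [0.625, 0.017, 0.1195]
tcp_rot: [-3.119, -0.377, 0.0]
force: [0.7, -0.7, 3.6]
finger_gap: 0.0215
gripper_force: 55.0
time: 12.1
tool_pos: [0.6249, 0.0169, 0.1165]
tcp_rot: [3.119, 0.377, -0.0]
force: [0.7, 0.1, 4.2]
finger_gap: 0.0213
gripper_force: 55.0
```

```bash
python3 -m creep '[[[1,0,0,0.0006,0,0,0],[1,0,0,0.0012,0,0,0],[1,0,0,0.0018,0,0,0]]]'
python3 -m creep '[[[1,0,0,0.0003,0,0,0],[1,0,0,0.0006,0,0,0]]]'
python3 -m creep '[[[1,0,0,0.0003,0,0,0],[1,0,0,0.0006,0,0,0]]]'
python3 -m creep '[[[1,0,0,0.0003,0,0,0],[1,0,0,0.0006,0,0,0]]]'
```

```text
time: 12.4
tool_pos: [0.625, 0.0169, 0.1148]
tcp_rot: [3.119, 0.377, -0.0]
force: [0.1, -1.8, 3.7]
finger_gap: 0.0206
gripper_force: 55.0
time: 12.6
tool_pos: [0.6249, 0.0169, 0.1142]
tcp_rot: [3.119, 0.377, -0.0]
force: [0.2, 0.0, 2.9]
finger_gap: 0.021
gripper_force: 55.0
time: 12.8
tool_pos: [0.625, 0.0169, 0.1136]
tcp_rot: [3.119, 0.377, -0.0]
force: [-0.9, 0.1, 3.6]
finger_gap: 0.0212
gripper_force: 55.0
time: 13.0
tool_pos: [0.625, 0.0169, 0.1131]
tcp_rot: [3.119, 0.377, 0.0]
force: [-0.6, -0.4, 6.0]
finger_gap: 0.0209
gripper_force: 55.0
```

Contact is starting, so I'll push in finer steps.

```bash
python3 -m creep '[[[1,0,0,0.0002,0,0,0],[1,0,0,0.0002,0,0,0]]]'
python3 -m creep '[[[1,0,0,0.0002,0,0,0],[1,0,0,0.0002,0,0,0]]]'
```

```text
time: 13.2
tool_pos: [0.6251, 0.0169, 0.1131]
tcp_rot: [3.119, 0.377, 0.0]
force: [-0.1, -0.0, 5.1]
finger_gap: 0.0213
gripper_force: 55.0
time: 13.4
tool_pos: [0.6251, 0.017, 0.1131]
tcp_rot: [3.119, 0.377, 0.001]
force: [-0.9, -0.3, 6.6]
finger_gap: 0.021
gripper_force: 55.0
```

```bash
python3 -m creep '[[[1,0,0,0.0003,0,0,0],[1,0,0,0.0006,0,0,0]]]'
python3 -m creep '[[[1,0,0,0.0003,0,0,0],[1,0,0,0.0006,0,0,0]]]'
```

```text
time: 13.6
tool_pos: [0.6254, 0.017, 0.113]
tcp_rot: [3.119, 0.377, 0.002]
force: [-2.4, -0.5, 11.4]
finger_gap: 0.0212
gripper_force: 55.0
time: 13.8
tool_pos: [0.6256, 0.0171, 0.113]
tcp_rot: [3.119, 0.377, 0.003]
force: [-2.6, -0.0, 16.0]
finger_gap: 0.021
gripper_force: 55.0
```

```bash
python3 -m creep '[[[1,0,0,0.0003,0,0,0],[1,0,0,0.0003,0,0,0],[1,0,0,0.0003,0,0,0],[1,0,0,0.0003,0,0,0],[1,0,0,0.0003,0,0,0]]]'
```

```text
time: 14.3
tool_pos: [0.6257, 0.0171, 0.113]
tcp_rot: [3.119, 0.377, 0.003]
force: [-2.7, -0.4, 15.4]
finger_gap: 0.0215
gripper_force: 55.0
```

Seated with about 16 N held. I'll relax the push, open, rise and look.

```bash
python3 -m creep '[[[1,0,0,-0.0008,0,0,0],[1,0,0,-0.0017,0,0,0],[-1,0,0,-0.0017,0,0,0],[-1,0,0,-0.0017,0,0,0],[-1,0,0,-0.0017,0,0,0],[-1,0,0,-0.0017,0,0,0],[-1,0,0,-0.0017,0,0,0],[-1,0,0,-0.015,0,0,0],[-1,0,0,-0.04,0,0,0],[-1,0,0,-0.08,0,0,0],[-1,0,0,-0.11,0,0,0],[-1,0,0,-0.115,0,0,0],[-1,0,0,-0.115,0,0,0]]]'
python3 - <<'E'
from h import *
import pickle
w=env.grab_frame('wrist')[:,:,::-1];s=env.grab_frame('scene')[:,:,::-1];o=env.observe();print(o['tool_pos'],o['force'])
cv2.imwrite('pics/w5.png',np.hstack([cv2.resize(w[140:320,220:420],(400,360),interpolation=2),cv2.resize(s[200:270,310:380],(360,360),interpolation=2)]))
S=env.calibration('scene')
for z in (.075,.128,.142,.135,.149): print(z,proj(S,np.array([.6245,.0155,z])))
E
```

```text
time: 15.6
tool_pos: [0.6256, 0.017, 0.228]
tcp_rot: [3.118, 0.377, 0.005]
force: [0.4, 0.7, -0.6]
finger_gap: 0.0876
gripper_force: 0.0
[0.62435462 0.01677543 0.2253853 ] [-0.03046308 -0.61372289 -0.4660172 ]
0.075 [347.53940563 232.32592998]
0.128 [347.98785179 218.4835199 ]
0.142 [348.10942235 214.73094123]
0.135 [348.04847063 216.61236816]
0.149 [348.1707097  212.83915423]
```

View pics/w5.png

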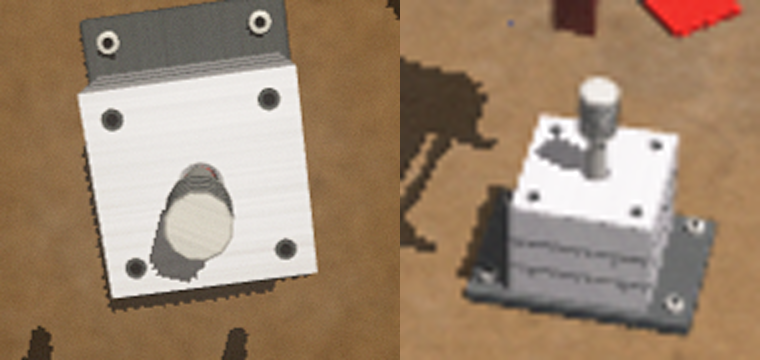

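The scene view shows no red above the face, and the head top is at row ≈217, which gives z≈0.135, so the gauge is bottomed in a good bore. The verdict is green. Now I'll go to the red side of the lever, fingers shut, tool turned −48° so a finger back faces the ball.

```bash
python3 -m creep '[[[-1,-0.002,-0.02,0,0,0,-5],[-0.5,-0.005,-0.05,0,0,0,-12],[0,-0.009,-0.085,0,0,0,-19],[1,-0.013,-0.12,0,0,0,-26],[1,-0.017,-0.155,0,0,0,-33],[1,-0.021,-0.19,0,0,0,-40],[1,-0.025,-0.22,0,0,0,-46],[1,-0.027,-0.243,0,0,0,-48],[1,-0.028,-0.25,0,0,0,-48],[1,-0.028,-0.251,0,0,0,-48],[1,-0.028,-0.251,0,0,0,-48],[1,-0.028,-0.251,0,0,0,-48],[1,-0.028,-0.251,0,0,0,-48]]]'
python3 - <<'E'
from h import *
from scipy.spatial.transform import Rotation as Ro
np.set_printoptions(precision=4,suppress=True)
o=env.observe();R=Ro.from_rotvec(o['tcp_rot']).as_matrix();print(o['tool_pos'],o['qpos'],R)
w=env.grab_frame('wrist')[:,:,::-1];c=env.calibration('wrist')
print('exp ball',proj(c,np.array([.502,.2735,.092])),'tip',proj(c,o['tool_pos']+R@[0,0,.011]))
g=cv2.inRange(w,(0,0,0),(45,45,45))
cv2.imwrite('pics/w6.png',w)
E
```

```text
time: 17.0
tool_pos: [0.5385, 0.2527, 0.226]
tcp_rot: [2.697, 1.61, -0.0]
force: [0.6, 0.1, -0.9]
finger_gap: 0.0007
gripper_force: 0.0
[0.5385 0.2527 0.226 ] [-0.0728  0.436  -0.6087  1.6508  0.2695  1.1401 -1.2457] [[ 0.4746  0.8802  0.    ]
 [ 0.8802 -0.4746 -0.0006]
 [-0.0005  0.0003 -1.    ]]
exp ball [259.749  233.0132] tip [319.5762 302.6039]
```

View pics/w6.png

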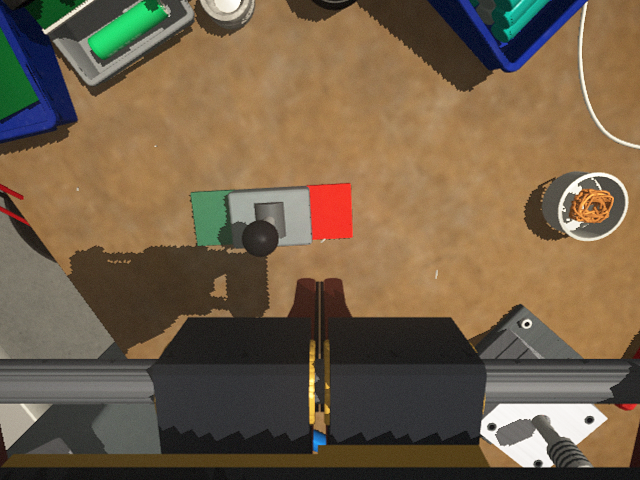

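The ball is at (261,238), predicted (260,233), so I'll shift −3 mm in tool x, descend beside it on the red side, and sweep along −y.

```bash
python3 -m creep '[[[1,-0.003,0,0.02,0,0,0],[1,-0.003,0,0.05,0,0,0],[1,-0.003,0,0.09,0,0,0],[1,-0.003,0,0.125,0,0,0],[1,-0.003,0,0.14,0,0,0],[1,-0.003,0,0.142,0,0,0],[1,-0.003,0,0.142,0,0,0]]]'
python3 -m creep '[[[1,0,-0.003,0,0,0,0],[1,0,-0.006,0,0,0,0],[1,0,-0.009,0,0,0,0],[1,0,-0.012,0,0,0,0],[1,0,-0.015,0,0,0,0],[1,0,-0.018,0,0,0,0],[1,0,-0.021,0,0,0,0],[1,0,-0.024,0,0,0,0],[1,0,-0.027,0,0,0,0],[1,0,-0.03,0,0,0,0],[1,0,-0.033,0,0,0,0],[1,0,-0.036,0,0,0,0],[1,0,-0.039,0,0,0,0],[1,0,-0.042,0,0,0,0],[1,0,-0.044,0,0,0,0],[1,0,-0.044,0,0,0,0]]]'
python3 -m creep '[[[1,0,-0.001,0,0,0,0],[1,0,-0.002,0,0,0,0],[1,0,-0.003,0,0,0,0]]]'
```

```text
time: 17.75
tool_pos: [0.5371, 0.2517, 0.085]
tcp_rot: [-2.696, -1.613, -0.001]
force: [0.6, -1.0, 0.2]
finger_gap: 0.0004
gripper_force: 0.0
time: 19.35
tool_pos: [0.4973, 0.2725, 0.0842]
tcp_rot: [-2.695, -1.614, 0.0]
force: [0.4, -0.2, 0.0]
finger_gap: 0.0005
gripper_force: 0.0
time: 19.65
tool_pos: [0.4952, 0.2735, 0.0841]
tcp_rot: [2.696, 1.613, 0.0]
force: [0.6, -0.1, -1.1]
finger_gap: 0.0006
gripper_force: 0.5
```

Not at the stop yet, so I'll continue in small steps.

```bash
python3 -m creep '[[[1,0,-0.001,0,0,0,0],[1,0,-0.002,0,0,0,0],[1,0,-0.003,0,0,0,0]]]'
python3 -m creep '[[[1,0,-0.001,0,0,0,0],[1,0,-0.002,0,0,0,0],[1,0,-0.003,0,0,0,0]]]'
python3 - <<'E'
from h import *
s=env.grab_frame('scene')[:,:,::-1]
cv2.imwrite('pics/s7.png',cv2.resize(s[140:250,290:420],(650,550),interpolation=2))
E
```

```text
time: 19.95
tool_pos: [0.4924, 0.2749, 0.0841]
tcp_rot: [2.696, 1.613, -0.0]
force: [-0.3, -0.6, -1.2]
finger_gap: 0.0004
gripper_force: 0.5
time: 20.25
tool_pos: [0.4898, 0.2764, 0.0841]
tcp_rot: [2.696, 1.613, 0.0]
force: [3.5, -2.1, -1.9]
finger_gap: 0.0005
gripper_force: 1.8
```

View pics/s7.png

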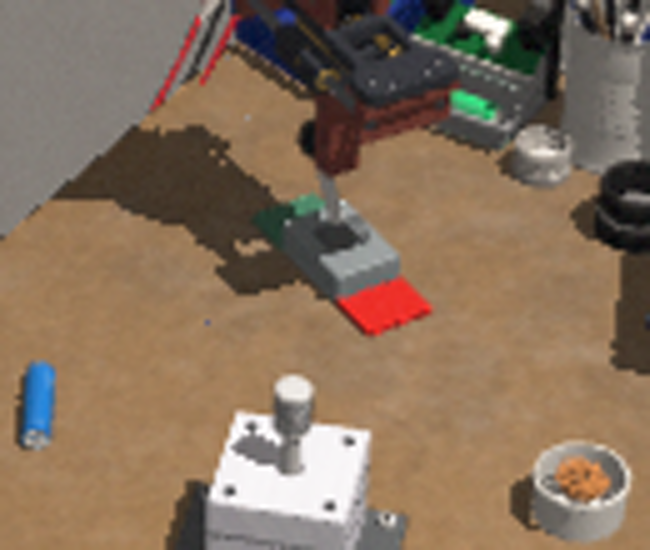

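The finger is behind the ball, the lever is leaning towards green, and the force has risen to about 4 N along the push. I'll push slightly further to be sure of the stop, then back away and up.

```bash
python3 -m creep '[[[1,0,-0.0007,0,0,0,0],[1,0,-0.0015,0,0,0,0],[1,0,-0.0015,0,0,0,0]]]'
python3 -m creep '[[[1,0,0.005,0,0,0,0],[1,0,0.02,0,0,0,0],[1,0,0.03,0,0,0,0],[1,0,0.035,-0.03,0,0,0],[1,0,0.035,-0.08,0,0,0],[1,0,0.05,-0.12,0,0,0],[1,0,0.08,-0.14,0,0,0],[1,0,0.09,-0.14,0,0,0],[1,0,0.09,-0.14,0,0,0]]]'
python3 - <<'E'
from h import *
s=env.grab_frame('scene')[:,:,::-1];t=env.grab_frame('top')[:,:,::-1]
print(env.observe()['time'])
T=env.calibration('top');S=env.calibration('scene')
d=np.array([-.883,.469,0])
for a in (0,.12,.5): 
    X=np.array([.499,.271,.022])+.07*(np.sin(.5-a)*d+np.cos(.5-a)*np.array([0,0,1]));print(a,(proj(S,X)-[290,140])*4,(proj(T,X)-[130,210])*4)
cv2.imwrite('pics/s8.png',np.hstack([cv2.resize(s[140:240,290:385],(380,400),interpolation=2),cv2.resize(t[210:310,130:230],(400,400),interpolation=2)]))
E
```

```text
time: 20.6
tool_pos: [0.4897, 0.2764, 0.0842]
tcp_rot: [2.695, 1.611, 0.002]
force: [4.6, -1.9, -2.1]
finger_gap: 0.0006
gripper_force: 2.9
time: 21.5
tool_pos: [0.5693, 0.2327, 0.2235]
tcp_rot: [2.698, 1.608, -0.0]
force: [-0.6, -0.3, -0.4]
finger_gap: 0.0004
gripper_force: 0.0
21.6
0 [252.34401469 105.46807986] [106.61158476 326.92011299]
0.12 [257.06401337 106.78831042] [111.63725528 314.50937827]
0.5 [273.14169894 118.69191903] [132.45499781 272.94842174]
```

View pics/s8.png

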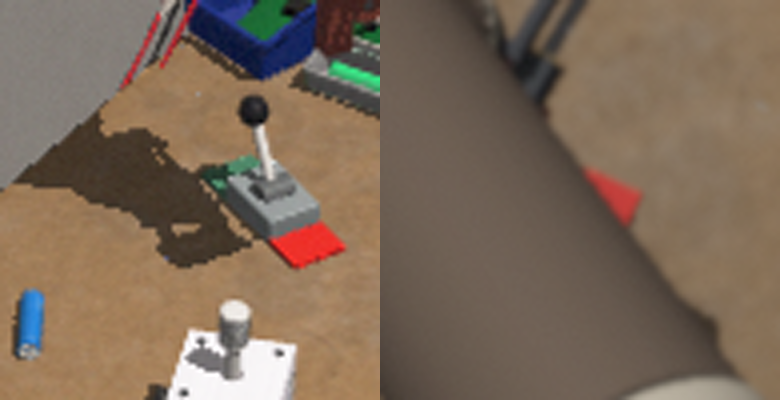

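The ball is at (254,109) in the crop, where the fully-green stop is predicted (≈(256,110) after the offset). The arm was also blocked by the stop, and the gauge stands clear.

```bash
python3 -c "
from plant import env
print(env.hand_in())"
```

```text
the job is handed in; nothing more can be done
None
```

I pressed the gauge to the bore floor with about 16 N and let go. Its red band had sunk into the bore, so I laid the verdict lever fully over to green and handed the job in at about 22 s; the hand-in returned no verdict.

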